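# Find the fuel-gas outlet by its left-hand thread and uncap it

### The job

One of the two capped outlets on the gas outlet block is the fuel-gas one, with a left-hand thread; the other is an ordinary right-hand shielding-gas outlet, and the markings have worn off. Feel out which is which by trying the caps gently both ways, without ever straining an outlet by twisting its stub more than a few degrees and without turning a right-hand cap more than a slight nudge; then unscrew the left-hand cap, lift it off and stand it upright in the round steel parts dish. Leave the right-hand cap screwed tight in its place and the other things on the bench undisturbed.

Things in the scene. Friction and masses are not known exactly. Their poses are not given: they have to be found in the camera images.
- outlet_block: gas outlet block, bolted down: aluminium bar 46 x 180 x 39 mm on a steel foot plate 78 x 215 x 6 mm, pressure gauge at its right (-y) end, blanked inlet union at its left (+y) end. Origin: centre of the foot plate's underside, on the bench; y along the bar. Two outlets stand on its top, 45 mm above the bench, at y = +55 mm (left) and -55 mm (right), axes vertical
- left_cap: brass wing cap on the left (+y) outlet: fluted round skirt 42 mm across, 40 mm high, with an upright wing on top, 12 mm thick, 46 mm long, 26 mm high (66 mm overall), about 0.12 kg. Origin: centre of the skirt's open underside, on its axis; x along the wing, z up. Screwed on, its underside is 59 mm above the bench, so the wing spans 99 to 125 mm above the bench
- right_cap: the same wing cap on the right (-y) outlet; the two look alike. A cap cannot be pulled off until it has been unscrewed by about 140 degrees; from 145 degrees on it lifts straight off (35 mm up and it is clear). The screw stops turning at 190 degrees. The wing is the place to grip, from above
- thread_1 (a joint): turn of the screw of one of the two outlets (not told which, left or right; it changes from start to start), which its cap turns: 0 = tight, positive = anticlockwise seen from above, rad. A right-hand one turns only to positive values, a left-hand one only to negative. Turning it drags with about 0.35 N m; past tight it is solid. The cap has about 0.05 rad of free play on it
- thread_2 (a joint): the same for the other outlet. Exactly one of the two outlets is left-hand, the other right-hand; the eye cannot tell them apart
- stub_1 (a joint): twist of the stub of the outlet that has thread_1, rad, 0 at rest, positive anticlockwise from above: it stands in a soft joint and winds up elastically, 1 rad per 6 N m put on its cap (0.06 rad at the 0.35 N m drag), and springs back when let go. More than 0.15 rad (9 degrees, 0.9 N m) strains the joint
- stub_2 (a joint): the same for the outlet that has thread_2
- dish_floor (a point): centre of the inner floor (10 mm above the bench) of the round stainless magnetic parts dish, which sticks to the bench: 124 mm across the rim, 30 mm high, flat floor about 94 mm across. An open sheet-metal tray with walls 140 mm high stands fixed on the bench between the outlet block and the dish: carry things over it with room to spare
- tape_measure: bystander: yellow tape measure, 36 x 76 x 64 mm
- offcut_round: bystander: upright round steel offcut, 31 mm across, 35 mm high
- flap_disc: bystander: blue flap disc, 114 mm across, 13 mm thick
- centre_punch: bystander: dark steel centre punch, 12 x 110 x 12 mm
- mig_pliers: bystander: black-handled welding pliers, 70 x 200 x 12 mm
There are look-alikes about, which are no part of the job. Leave any purple or red look-alike of the right_cap alone.

How it is judged:
By the outcome, as a careful person would: the job done as asked, in the order asked, and still so for the second after the job is handed in, with the robot touching nothing.
It also fails if it takes over 72 s, if anything falls off the work surface, if the arm or the gripper's body presses on something with over 40 N, if the wrist force passes 120 N, or if a joint passes its speed limit or range.

### The arm

A 6-joint arm with a two-finger parallel gripper is mounted at the origin on a cart in front of the work surface, level with it; the furniture and walls round the work are solid. World frame = base frame: x ahead of the robot, y to its left, z up, the work surface at z = 0. Lengths are in m, angles in rad, forces in N, time in s.
With the tool pointing down it reaches from about 0.4 to 0.825 m from the base axis. Payload 7 kg.
Tool frame: the origin (TCP) lies at the very end of the fingers, on their centre line; the grasp point (between the pads) lies 19 mm behind it; z points along the fingers, y is the line along which they close (so a half turn about z gives the same grasp; the last joint's range is limited). The gripper opens to 88 mm and grips with 3 to 60 N. Pads are 19 mm wide; open, the fingers measure 130 mm over their backs; the gripper's body (78 mm by 193 mm) begins 47 mm behind the grasp point.
Start: joints at [-0.861, 0.359, 0.012, 0, -1.224, -0.288], TCP at [0.276, -0.616, 0.227] pointing down, gripper open.
Joint ranges: [-3.07, 3.07], [-1.43, 2.12], [-1.02, 1.25], [-3.03, 1.67], [-3.05, -0], [-3.03, 3.03]. Speed limits (rad/s): [2.39, 2.39, 3.01, 3.14, 3.14, 3.14].

### API

Orientations are given as [roll, pitch, yaw] about the fixed x, y, z axes, in that order (R = Rz(yaw) Ry(pitch) Rx(roll)).
In Python, from station import arm, grab_frame gives the robot as it stands.
- The arm moves only by the tool jog_arm, never from a script. Its argument "deltas" is a list that holds one entry, the list of rows, each a list of 4 numbers: the shift along the tool's x, y, z in units of 60 mm (1.0 is 60 mm), then the turn about the tool's z in units of 5 degrees (1.0 is 5 degrees). A call has 1 to 8 rows; each row is the pose to reach, as a shift and turn from the pose commanded when the call began, along the tool's axes at that moment; what a row does not reach only later rows make up. A row lasts 1/8 s, in which the tool goes at most 62.5 mm and 10.7 degrees, less where a joint would pass 70% of its speed; a pose out of reach is approached as far as the arm can. A call with a gripper value outside its range is refused whole. "grip" is the finger opening in mm, from 0 to 87.6, set as the call begins (left out, the last holds). The fingers move at their own pace and stop on an object; "squeeze" is the grip in N (left out, the last holds). Time passes only in rows, so rows that repeat a pose let the fingers close. It gives the time, the measured TCP pose, the force, the opening and the grip force at its end, in the units of the state.
- arm.get_state(): the state, without advancing time (a new reading comes with each control period).
- grab_frame(name): name is "side" or "top"; returns a dict with "img" (384x512x3 uint8, red, green, blue), "vfov" (degrees; the focal length in pixels is half the picture's height over the tangent of half this angle, whatever the lens; pixels are square), "cx", "cy" (the principal point, pixels), "xyz" and "rotation" of the camera in the world. Camera axes: x right, y down, z forward; pixel columns grow to the right and rows downward; lengths in m; the calibration is good to about 2 mm. A picture is of the moment at which its call begins. There is no depth.
- arm.job_done(): hands the job in; it is judged then, once.
The state is a dict: "t": time; "q": joint angles; "qd": joint speeds; "joint_efforts": joint torques, N m; "eef_pos": TCP position; "ee_rot": TCP orientation; "force": force on the tool from outside, world axes, zero at the start; "moment": the same for the moment, N m; "width": finger opening in m; "gripper_force": force on a finger pad.
Only numpy, scipy, OpenCV 4.12 (cv2) and the standard library are available. Lean on these libraries where they do the work, as an engineer would, in place of code of your own. Each camera call takes 0.05 s, during which the arm holds its last target. There are 200 camera calls.

## Working session

There is one attempt and no reset: what is moved stays moved. The work goes in short steps, Python scripts to look and compute and a tool call to move; the robot and the scene stay as the last step left them, time stands still between calls to the robot, and variables do not carry over. Pictures are saved under pics/ and viewed, at most 10 in all, crops included, and the job is handed in when it is done.

Besides the shell and the picture viewer there is one more tool, called after ">>>" in YAML: its name, and indented under it one key for each argument. jog_arm: Moves the arm, as the interface text tells. Its arguments: {"type":"object","properties":{"deltas":{"type":"array"},"grip":{"type":"number"},"squeeze":{"type":"number"}},"required":["deltas"]}

```bash
ls; mkdir -p pics; python3 - <<'E'
from station import arm, grab_frame
import cv2, pickle
for n in ("top","side"):
    f=grab_frame(n); pickle.dump(f,open(f"pics/{n}0.pkl","wb"))
    cv2.imwrite(f"pics/{n}0.png",cv2.resize(f["img"][:,:,::-1],(800,600),interpolation=cv2.INTER_CUBIC))
    print(n,{k:v for k,v in f.items() if k!="img"})
print(arm.get_state())
E
```

```text
pics
top {'vfov': 48.33467568114385, 'cx': 260.67541176157295, 'cy': 195.77893637420988, 'xyz': array([0.30444061, 0.1348662 , 1.57258521]), 'rotation': array([-2.95962731,  0.01276649, -1.59602884])}
side {'vfov': 42.44322312117102, 'cx': 255.08430776991156, 'cy': 194.43821716424677, 'xyz': array([-0.09748115,  1.22187249,  0.83250102]), 'rotation': array([-2.11027696, -0.01435961, -2.57318843])}
{'t': 0.1, 'q': array([-8.60888406e-01,  3.59314871e-01,  1.11388148e-02, -2.91181943e-04,
       -1.22412370e+00, -2.88075483e-01]), 'qd': array([ 0.0017768 , -0.0024783 ,  0.00130034,  0.00095958, -0.0005062 ,
        0.00052706]), 'joint_efforts': array([-1.96507171e-03, -5.84161627e+01,  2.93752134e+01,  7.01552331e+00,
        1.01539999e-02, -5.56078805e-05]), 'eef_pos': array([ 0.27613331, -0.61544063,  0.22571469]), 'ee_rot': array([ 3.14007340e+00, -1.64708825e-04, -2.71985923e+00]), 'force': array([ 0.3647609 ,  0.1643348 , -0.57388312]), 'moment': array([-0.01584908,  0.02622359, -0.00914566]), 'gripper_force': 0.0, 'width': 0.08756699288346069}
```

View pics/top0.png

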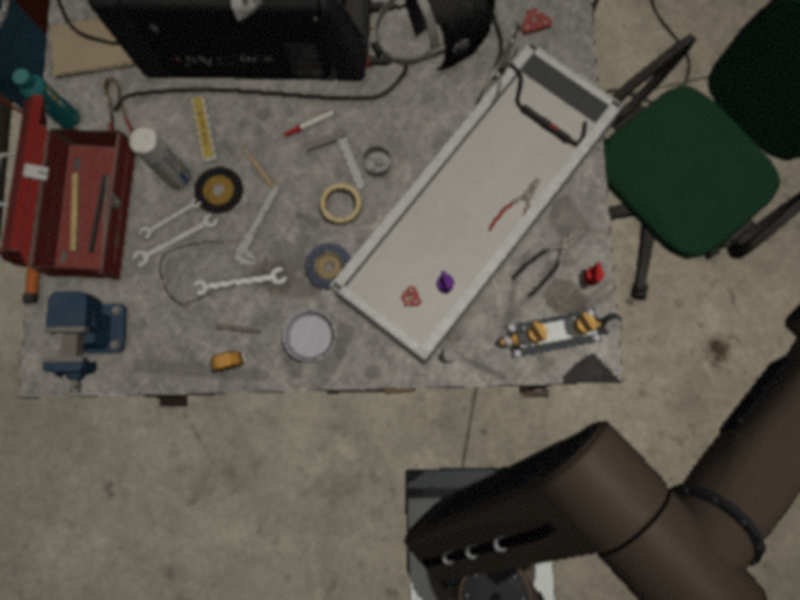

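View pics/side0.png

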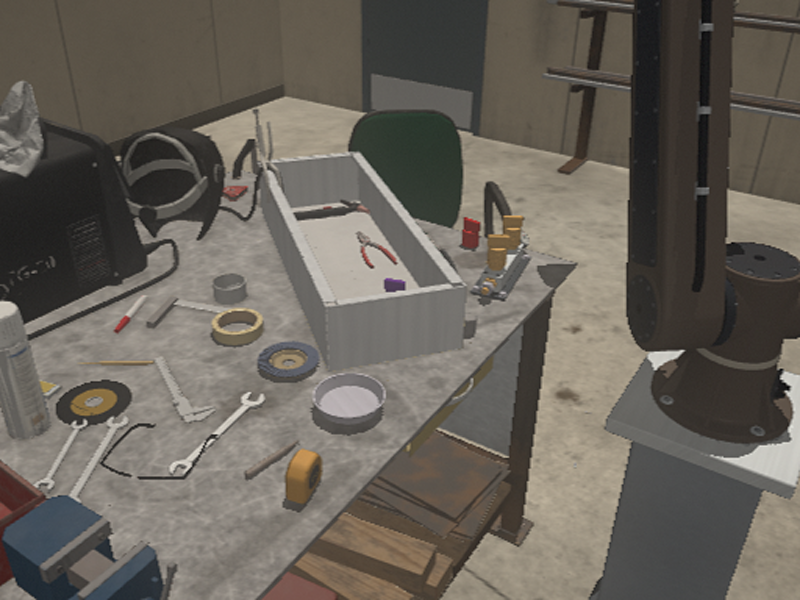

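Candidates (800-px top view): brass wing caps at (537,331) left and (587,322) right on the outlet block. The look-alikes are purple at (445,282) in the tray and red at (594,273) behind the block. I choose the two brass ones on the block. The dish is at (308,336). Next is a close crop from both cameras.

```bash
python3 - <<'E'
import cv2, pickle, numpy as np
t=pickle.load(open("pics/top0.pkl","rb"))["img"];s=pickle.load(open("pics/side0.pkl","rb"))["img"]
a=t[190:240,315:405];b=s[130:200,290:380]
a=cv2.resize(a,None,fx=8,fy=8,interpolation=cv2.INTER_CUBIC)
b=cv2.resize(b,None,fx=8,fy=8,interpolation=cv2.INTER_CUBIC)[:560]
cv2.imwrite("pics/c1.png",a[:,:,::-1]);cv2.imwrite("pics/c2.png",b[:,:,::-1])
E
```

```text
(no output)
```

View pics/c1.png

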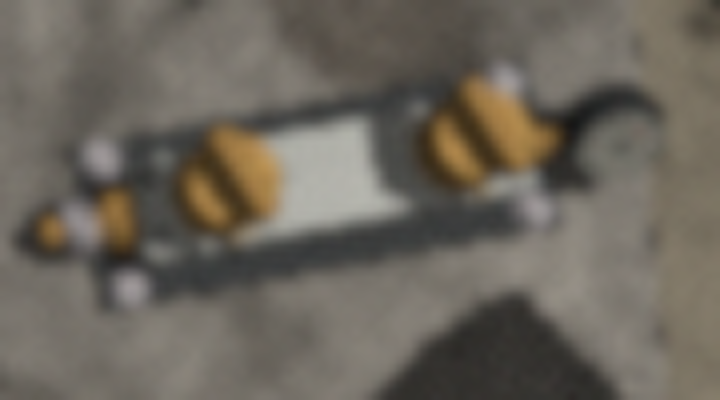

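View pics/c2.png

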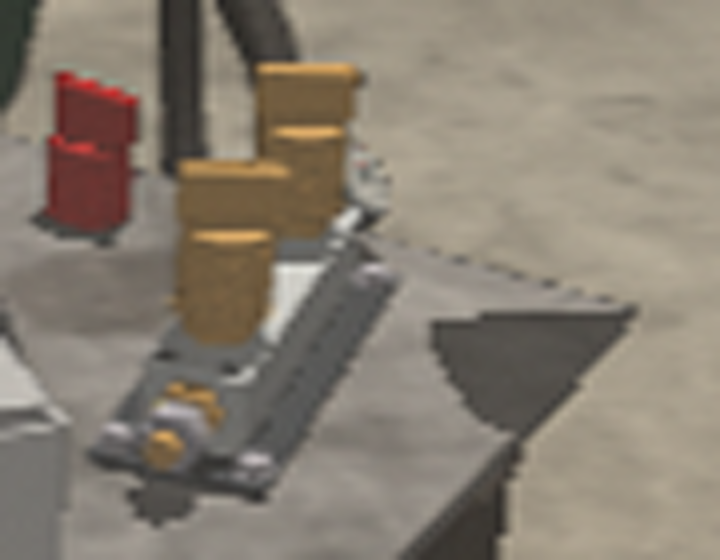

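Top crop: brass caps at about (230,180) left and (490,135) right, with the wings running diagonally from upper-left to lower-right. Side crop: the left cap spans x 175–290 with its wing top at y≈165, and the right cap's wing top is at y≈68. The red look-alike at (95,155) stays alone. Next I fit the block and cap poses in both views.

```bash
cat > h.py <<'E'
import numpy as np, cv2, pickle
from scipy.spatial.transform import Rotation as Rn
def K(f):
    F=f["img"].shape[0]/2/np.tan(np.radians(f["vfov"])/2); return F
def proj(f,P):
    R=Rn.from_euler("xyz",f["rotation"]).as_matrix()
    c=(np.atleast_2d(P)-f["xyz"])@R
    return c[:,:2]/c[:,2:]*K(f)+[f["cx"],f["cy"]]
def ray(f,u,z):
    R=Rn.from_euler("xyz",f["rotation"]).as_matrix()
    d=R@np.array([(u[0]-f["cx"])/K(f),(u[1]-f["cy"])/K(f),1]); 
    return f["xyz"]+d*(z-f["xyz"][2])/d[2]
S=6
def poly(lab,f,P,o,v):
    q=(proj(f,P)-o+.5)*S-.5
    cv2.fillConvexPoly(lab,cv2.convexHull(np.round(q*16).astype(np.int32)),v,shift=4)
a=np.linspace(0,2*np.pi,40,endpoint=False)
circ=np.c_[np.cos(a),np.sin(a),0*a]
def cap(lab,f,x,y,z,yaw,o,b=1):
    c=np.array([x,y,z]); lo=c+circ*.021; hi=lo+[0,0,.04]
    poly(lab,f,np.r_[lo,hi],o,b); poly(lab,f,hi,o,b+1)
    ux=np.array([np.cos(yaw),np.sin(yaw),0]); uy=np.array([-ux[1],ux[0],0])
    k=[c+ux*i*.023+uy*j*.006 for i,j in((1,1),(1,-1),(-1,-1),(-1,1))]
    k0=np.array(k)+[0,0,.04]; k1=np.array(k)+[0,0,.066]
    for s in (0,1):   # sides, far first by view direction
        pass
    poly(lab,f,np.r_[k0,k1],o,b+2)
    poly(lab,f,k1,o,b+3)
E
cat > fit.py <<'E'
from h import *
from scipy.optimize import minimize
fs={n:pickle.load(open(f"pics/{n}0.pkl","rb")) for n in("top","side")}
box={"top":(335,196,54,28),"side":(308,134,30,42)}
dat={}
for n,(x,y,w,h) in box.items():
    im=cv2.resize(fs[n]["img"][y:y+h,x:x+w],None,fx=S,fy=S,interpolation=cv2.INTER_LINEAR).astype(float)
    br=im[:,:,0]-im[:,:,2]; dat[n]=(im.mean(2),np.clip(br/np.percentile(br,90),0,1.2),np.array([x,y]))
def labels(n,p):
    g,br,o=dat[n]; lab=np.zeros(g.shape,np.uint8)
    X,Y,T,l,r,du,dv=p[:7]
    ax=np.array([-np.sin(T),np.cos(T)])
    oo=o+(np.array([du,dv]) if n=="side" else 0)
    for s,yw,b in((-1,r,5),(1,l,1)):
        cap(lab,fs[n],X+s*.055*ax[0],Y+s*.055*ax[1],.059,yw,oo,b)
    return lab
def cost(p):
    J=0
    for n in dat:
        g,br,o=dat[n]; lab=labels(n,p); m=lab>0
        J+=((br-m)**2).sum()/ (S*S)
        for k in range(1,5):
            w=(lab==k)|(lab==k+4)
            if w.sum()>5: J+=.6*((g[w]-g[w].mean())**2).sum()/1000/(S*S)
    return J+.3*(p[5]**2+p[6]**2)
if __name__=="__main__":
    t=fs["top"]
    cr=lambda U,V:(315+(U+.5)/8-.5,190+(V+.5)/8-.5)
    b=[ray(t,cr(*q),.01) for q in((100,158),(130,288),(505,75),(535,208))]
    c=np.mean(b,0); d=b[0]+b[1]-b[2]-b[3]; T=np.arctan2(-d[0],d[1])
    print("bolts",c,T,np.linalg.norm(b[0]-b[2]),np.linalg.norm(b[0]-b[1]))
    print("dish", ray(t,(308*.64,336*.64),.03), "side",ray(fs["side"],(349*.64,392*.64),.03))
    best=[]
    for l in np.radians(np.arange(-90,90,30)):
      for r in (l,l+.3,l-.3):
        p0=np.array([c[0],c[1],T,l,r,0,0])
        sx=np.vstack([p0]+[p0+np.eye(7)[i]*s for i,s in enumerate((.006,.006,.06,.25,.25,.7,.7))])
        q=minimize(cost,p0,method="Nelder-Mead",options=dict(initial_simplex=sx,maxfev=500))
        best.append((q.fun,q.x))
    best.sort(key=lambda z:z[0])
    for f,x in best[:5]: print(round(f,2),np.round(x[:2],4),np.round(np.degrees(x[2:5]),1),np.round(x[5:],2))
    np.save("pics/p.npy",best[0][1])
    x=best[0][1]; vis=[]
    for n in dat:
        g,br,o=dat[n]; bx=box[n]
        im=cv2.resize(fs[n]["img"][bx[1]:bx[1]+bx[3],bx[0]:bx[0]+bx[2]],None,fx=S,fy=S,interpolation=cv2.INTER_CUBIC)[:,:,::-1].copy()
        e=cv2.morphologyEx(labels(n,x),cv2.MORPH_GRADIENT,np.ones((2,2),np.uint8))>0
        im2=im.copy(); im2[e]=(255,0,0); v=np.hstack([im,im2]) if n=="side" else np.hstack([im,im2])
        vis.append(cv2.copyMakeBorder(v,0,0,0,660-v.shape[1],cv2.BORDER_CONSTANT))
    cv2.imwrite("pics/fit.png",np.vstack(vis))
E
time python3 fit.py
```

```text
bolts [ 0.52112392 -0.19496684  0.01      ] 0.17243710001966364 0.19169501196762237 0.061317326024979885
dish [0.52377081 0.38065166 0.03      ] side [0.5274203 0.3782848 0.03     ]
300.0 [ 0.5208 -0.1944] [ 8.9 29.1 37.7] [-0.12 -0.97]
300.3 [ 0.5202 -0.1946] [ 8.9 28.9 34. ] [ 0.06 -0.97]
301.64 [ 0.5206 -0.1947] [ 9.1 32.6 38.9] [ 0. -1.]
301.67 [ 0.5202 -0.1954] [ 8.7 25.9 34.7] [ 0.17 -1.05]
301.79 [ 0.5207 -0.1951] [ 8.5 26.7 33.9] [-0.06 -1.03]
real	0m18.567s
user	0m18.831s
sys	0m0.240s
```

View pics/fit.png

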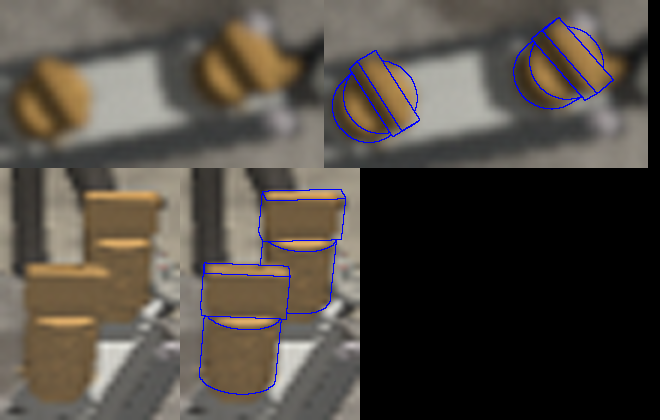

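```bash
python3 - <<'E'
from fit import *
from scipy.optimize import minimize_scalar
p=np.load("pics/p.npy"); f=fs["side"]
ax=np.array([-np.sin(p[2]),np.cos(p[2])])
for nm,s in(("L",1),("R",-1)):
    c=np.r_[p[:2]+s*.055*ax,.125]
    print(nm,c)
    for yaw in (15,20,25,30,35,40):
        u=np.array([np.cos(np.radians(yaw)),np.sin(np.radians(yaw)),0])*.023
        v=np.array([-u[1],u[0],0])*6/23
        a,b=proj(f,[c+u+v*0,c-u]); d=b-a; print(yaw,"slope",round(d[1]/d[0],3),"len",round(abs(d[0]),2),end="; ")
    print()
# measured slope: rows of the upper edge of brass per column
im=f["img"].astype(float); br=im[:,:,0]-im[:,:,2]
for nm,c0,c1,r0,r1 in(("L",313,326,145,160),("R",323,334,133,144)):
    # bright top strip: centroid of brightness above wing side level
    cols=[];rows=[]
    for c in range(c0,c1):
        w=np.clip(br[r0:r1,c],0,None); lum=im[r0:r1,c,0]
        k=np.argmax(lum>150) if (lum>150).any() else None
        # subpixel upper edge at brass half-level
        h=45; i=np.argmax(w>h)
        sub=r0+i-1+(h-w[i-1])/(w[i]-w[i-1]) if i>0 else np.nan
        b=np.clip(lum-130,0,None)[:i+4]; cen=(b*np.arange(r0,r0+len(b))).sum()/max(b.sum(),1e-6)
        rows.append((c,round(sub,2),round(cen,2)))
    print(nm,rows)
# refine yaws, side only, positions fixed
for n in("side","top"):
  for i in (3,4):
    out=[]
    for y in np.radians(np.arange(10,56,3)):
        q=p.copy(); q[i]=y
        g,b_,o=dat[n]; lab=labels(n,q); J=((b_-(lab>0))**2).sum()/S/S
        for k in range(1,9):
            w=lab==k
            if w.sum()>5: J+=.6*((g[w]-g[w].mean())**2).sum()/1000/S/S
        out.append(round(J,1))
    print(n,i,out)
E
```

```text
L [ 0.51226369 -0.14011365  0.125     ]
15 slope 0.146 len 13.74; 20 slope 0.108 len 13.93; 25 slope 0.07 len 14.01; 30 slope 0.032 len 13.98; 35 slope -0.006 len 13.85; 40 slope -0.045 len 13.61; 
R [ 0.52931868 -0.24878345  0.125     ]
15 slope 0.139 len 13.11; 20 slope 0.103 len 13.27; 25 slope 0.067 len 13.33; 30 slope 0.032 len 13.28; 35 slope -0.004 len 13.14; 40 slope -0.042 len 12.89; 
L [(313, np.float64(149.45), np.float64(150.46)), (314, np.float64(149.42), np.float64(150.46)), (315, np.float64(149.43), np.float64(150.47)), (316, np.float64(149.37), np.float64(148.4)), (317, np.float64(149.31), np.float64(148.03)), (318, np.float64(149.33), np.float64(148.1)), (319, np.float64(149.3), np.float64(148.32)), (320, np.float64(149.38), np.float64(148.31)), (321, np.float64(149.45), np.float64(149.76)), (322, np.float64(148.8), np.float64(150.63)), (323, nan, np.float64(0.0)), (324, nan, np.float64(146.0)), (325, nan, np.float64(146.0))]
R [(323, np.float64(137.3), np.float64(138.0)), (324, np.float64(137.3), np.float64(138.0)), (325, np.float64(137.3), np.float64(138.0)), (326,
[... 914 characters left out ...]
), np.float64(135.1), np.float64(135.7), np.float64(136.9), np.float64(138.3)]
top 3 [np.float64(171.9), np.float64(169.9), np.float64(168.5), np.float64(166.6), np.float64(165.7), np.float64(163.7), np.float64(163.8), np.float64(164.7), np.float64(165.3), np.float64(167.4), np.float64(170.5), np.float64(172.9), np.float64(177.1), np.float64(180.8), np.float64(184.9), np.float64(188.6)]
top 4 [np.float64(178.1), np.float64(175.0), np.float64(172.1), np.float64(169.9), np.float64(167.6), np.float64(165.7), np.float64(163.8), np.float64(163.6), np.float64(163.0), np.float64(163.2), np.float64(165.1), np.float64(166.2), np.float64(166.9), np.float64(168.2), np.float64(169.6), np.float64(170.6)]
```

```bash
cat > go.py <<'E'
import sys, numpy as np
from station import arm
from scipy.spatial.transform import Rotation as Rn
s=arm.get_state(); R=Rn.from_euler("xyz",s["ee_rot"]).as_matrix()
yaw=np.degrees(np.arctan2(R[1,0],R[0,0]))
print("t",round(s["t"],2),"pos",np.round(s["eef_pos"],4),"yaw",round(yaw,2),"q",np.round(np.degrees(s["q"]),1),"F",np.round(s["force"],2),"M",np.round(s["moment"],3),"w",round(s["width"]*1e3,1),"gf",round(s["gripper_force"],1))
if len(sys.argv)>4:
    x,y,z,w=map(float,sys.argv[1:5]); d=R.T@(np.array([x,y,z])-s["eef_pos"])/.06
    print("delta",np.round(d,3),"turn",round(-((w-yaw+360)%360)/5,3),"or",round(((yaw-w+360)%360)/5,3))
E
python3 go.py .5123 -.1401 .2 31
```

```text
t 0.1 pos [ 0.2761 -0.6154  0.2257] yaw -155.84 q [-49.3  20.6   0.6  -0.  -70.1 -16.5] F [ 0.36  0.16 -0.57] M [-0.016  0.026 -0.009] w 87.6 gf 0.0
delta [-6.834  5.616  0.436] turn -37.367 or 34.633
```

>>> jog_arm:
  deltas:
    - [[-0.3,0.25,0,-1],[-0.8,0.7,0,-3],[-1.5,1.25,0,-5],[-2.2,1.8,0,-7],[-2.9,2.4,0,-9],[-3.6,3.0,0,-11],[-4.2,3.5,0,-13],[-4.8,4.0,0,-15]]
  grip: 50
  squeeze: 3

```text
t: 1.1
eef_pos: [0.4412, -0.2773, 0.2265]
ee_rot: [3.142, 0.0, -1.405]
force: [0.5, -0.3, 0.0]
width: 0.05
gripper_force: 0.0
```

```bash
python3 go.py .5123 -.1401 .19 31
```

```text
t 1.1 pos [ 0.4412 -0.2773  0.2265] yaw -80.49 q [-10.6   6.  -18.5  -0.  -65.5  20.1] F [ 0.49 -0.31  0.  ] M [-0.016 -0.037  0.037] w 50.0 gf 0.0
delta [-2.06  -1.547  0.608] turn -22.299 or 49.701
```

>>> jog_arm:
  deltas:
    - [[-0.4,-0.3,0,-2],[-0.9,-0.7,0,-4],[-1.4,-1.1,0,-6],[-1.8,-1.35,0,-8],[-2.0,-1.5,0,-10],[-2.06,-1.55,0,-12],[-2.06,-1.55,0.2,-14],[-2.06,-1.55,0.4,-16]]

```text
t: 2.1
eef_pos: [0.5128, -0.1419, 0.202]
ee_rot: [-3.141, 0.0, -0.009]
force: [-0.5, 0.5, 0.4]
width: 0.0499
gripper_force: 0.0
```

```bash
python3 go.py .5123 -.1401 .14 31
```

```text
t 2.1 pos [ 0.5128 -0.1419  0.202 ] yaw -0.49 q [  5.7   8.2 -19.4  -0.  -62.5  83.9] F [-0.46  0.47  0.44] M [-0.108  0.187 -0.   ] w 49.9 gf 0.0
delta [-0.008 -0.03   1.034] turn -6.298 or 65.702
```

>>> jog_arm:
  deltas:
    - [[0,-0.03,0.1,-2],[0,-0.03,0.3,-4],[0,-0.03,0.6,-6],[0,-0.03,0.9,-6.3],[0,-0.03,1.0,-6.3],[0,-0.03,1.0,-6.3]]

```text
t: 2.85
eef_pos: [0.5128, -0.1404, 0.1424]
ee_rot: [-3.141, 0.001, 0.535]
force: [0.5, 0.1, -0.0]
width: 0.0502
gripper_force: 0.0
```

```bash
python3 go.py .5123 -.1401 .104 31; python3 - <<'E'
from station import grab_frame
from h import *
vis=[]
for n,(x,y,w,h) in {"top":(325,180,70,50),"side":(270,100,70,75)}.items():
    f=grab_frame(n); pickle.dump(f,open(f"pics/{n}1.pkl","wb")); 
    vis.append(cv2.resize(f["img"][y:y+h,x:x+w,::-1],None,fx=5.6,fy=5.6,interpolation=cv2.INTER_CUBIC))
H=max(v.shape[0] for v in vis)
cv2.imwrite("pics/pre.png",np.hstack([cv2.copyMakeBorder(v,0,H-v.shape[0],0,0,cv2.BORDER_CONSTANT) for v in vis]))
E
```

```text
t 2.85 pos [ 0.5128 -0.1404  0.1424] yaw 30.63 q [  5.8  11.3 -24.    0.  -54.7 114.8] F [ 0.52  0.07 -0.02] M [-0.125  0.073 -0.005] w 50.2 gf 0.0
delta [-0.004 -0.008  0.64 ] turn -0.075 or 71.925
```

View pics/pre.png

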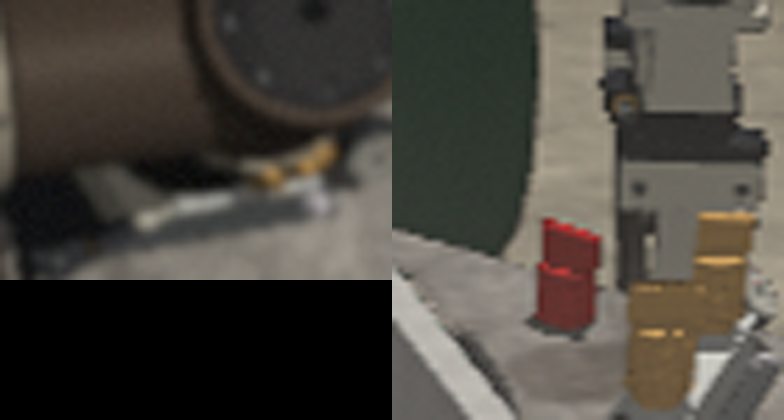

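The side crop shows the near finger at (660,240), just above and in line with the left wing at (665,295). The red look-alike at (570,280) is clear of it. I descend and close gently.

>>> jog_arm:
  deltas:
    - [[0,0,0.2,0],[0,0,0.4,0],[0,0,0.55,0],[0,0,0.64,0],[0,0,0.64,0]]

```text
t: 3.58
eef_pos: [0.5127, -0.1403, 0.1036]
ee_rot: [-3.141, 0.001, 0.535]
force: [0.2, -0.8, 0.2]
width: 0.05
gripper_force: 0.0
```

>>> jog_arm:
  deltas:
    - [[0,0,0,0],[0,0,0,0],[0,0,0,0],[0,0,0,0],[0,0,0,0],[0,0,0,0]]
  grip: 5
  squeeze: 4

```text
t: 4.32
eef_pos: [0.5128, -0.1401, 0.1042]
ee_rot: [-3.141, 0.0, 0.535]
force: [-1.9, 2.3, 2.1]
width: 0.012
gripper_force: 4.0
```

```bash
python3 go.py .5123 -.1401 .104 31
```

```text
t 4.33 pos [ 0.5128 -0.1401  0.1042] yaw 30.67 q [  5.9  13.8 -26.7  -0.  -49.6 114.8] F [-1.86  2.29  2.09] M [ 0.844  0.755 -0.014] w 12.0 gf 4.0
delta [-0.007 -0.004  0.003] turn -0.067 or 71.933
```

>>> jog_arm:
  deltas:
    - [[0,0,0,0],[0,0,0,0],[0,0,0,0]]
  squeeze: 30

```text
t: 4.7
eef_pos: [0.5128, -0.1401, 0.1041]
ee_rot: [-3.141, 0.0, 0.535]
force: [-1.7, 3.3, 3.0]
width: 0.0117
gripper_force: 29.9
```

```bash
python3 go.py
```

```text
t 4.7 pos [ 0.5128 -0.1401  0.1041] yaw 30.66 q [  5.9  13.8 -26.7  -0.  -49.6 114.8] F [-1.72  3.27  2.99] M [ 1.726  1.128 -0.04 ] w 11.7 gf 29.9
```

>>> jog_arm:
  deltas:
    - [[0,0,0,0.3],[0,0,0,0.6],[0,0,0,0.8],[0,0,0,0.8],[0,0,0,0.8]]

```text
t: 5.32
eef_pos: [0.5127, -0.1402, 0.1041]
ee_rot: [-3.141, 0.0, 0.465]
force: [-3.8, 5.0, 3.2]
width: 0.0116
gripper_force: 30.0
```

```bash
python3 go.py
```

```text
t 5.33 pos [ 0.5127 -0.1402  0.1041] yaw 26.63 q [  5.9  13.8 -26.7  -0.  -49.6 110.8] F [-3.79  5.03  3.23] M [1.629 1.256 0.091] w 11.6 gf 30.0
```

>>> jog_arm:
  deltas:
    - [[0,0,0,0.3],[0,0,0,0.6],[0,0,0,0.6],[0,0,0,0.6]]

```text
t: 5.82
eef_pos: [0.5125, -0.1402, 0.1041]
ee_rot: [-3.141, 0.001, 0.412]
force: [-4.6, 5.6, 4.5]
width: 0.0118
gripper_force: 30.0
```

```bash
python3 go.py
```

```text
t 5.83 pos [ 0.5125 -0.1402  0.1041] yaw 23.63 q [  5.9  13.8 -26.7  -0.  -49.6 107.8] F [-4.57  5.58  4.54] M [1.8   1.514 0.084] w 11.8 gf 30.0
```

```bash
sed -i 's/^if len/print("tau",np.round(s["joint_efforts"],3))\nif len/' go.py; python3 go.py|tail -1
```

```text
tau [ -2.186 -41.707  24.517   6.895   1.262  -0.109]
```

>>> jog_arm:
  deltas:
    - [[0,0,0,0],[0,0,0,0]]

```text
t: 6.08
eef_pos: [0.5125, -0.1402, 0.1041]
ee_rot: [-3.141, 0.001, 0.412]
force: [-4.1, 4.9, 3.7]
width: 0.0115
gripper_force: 30.0
```

```bash
python3 go.py
```

```text
t 6.08 pos [ 0.5125 -0.1402  0.1041] yaw 23.63 q [  5.9  13.8 -26.7  -0.  -49.6 107.8] F [-4.13  4.89  3.68] M [1.854 1.547 0.115] w 11.5 gf 30.0
tau [ -2.183 -41.708  24.517   6.895   1.262  -0.103]
```

>>> jog_arm:
  deltas:
    - [[0,0,0,0.2],[0,0,0,0.4],[0,0,0,0.4]]

```text
t: 6.45
eef_pos: [0.5125, -0.1402, 0.1041]
ee_rot: [-3.141, 0.001, 0.378]
force: [-3.9, 4.8, 3.7]
width: 0.0119
gripper_force: 30.0
```

```bash
python3 go.py
```

```text
t 6.45 pos [ 0.5125 -0.1402  0.1041] yaw 21.63 q [  5.9  13.8 -26.7  -0.  -49.6 105.8] F [-3.87  4.8   3.68] M [1.869 1.56  0.229] w 11.9 gf 30.0
tau [ -2.183 -41.731  24.56    6.802   1.281  -0.309]
```

>>> jog_arm:
  deltas:
    - [[0,0,0,0.2],[0,0,0,0.4],[0,0,0,0.4]]

```text
t: 6.82
eef_pos: [0.5125, -0.1403, 0.1041]
ee_rot: [-3.141, 0.001, 0.343]
force: [-3.1, 4.3, 4.7]
width: 0.0121
gripper_force: 30.1
```

```bash
python3 go.py
```

```text
t 6.83 pos [ 0.5125 -0.1403  0.1041] yaw 19.64 q [  5.8  13.8 -26.7  -0.  -49.6 103.8] F [-3.1   4.26  4.68] M [1.675 1.532 0.284] w 12.1 gf 30.1
tau [ -2.145 -41.77   24.612   6.685   1.302  -0.401]
```

>>> jog_arm:
  deltas:
    - [[0,0,0,0.2],[0,0,0,0.4],[0,0,0,0.4]]

```text
t: 7.2
eef_pos: [0.5125, -0.1403, 0.1041]
ee_rot: [-3.141, 0.001, 0.308]
force: [-4.6, 4.9, 3.2]
width: 0.0116
gripper_force: 30.1
```

```bash
python3 go.py
```

```text
t 7.2 pos [ 0.5125 -0.1403  0.1041] yaw 17.65 q [  5.8  13.8 -26.7   0.  -49.6 101.8] F [-4.58  4.85  3.17] M [1.613 1.53  0.382] w 11.6 gf 30.1
tau [ -2.172 -41.933  24.591   6.592   1.231  -0.476]
```

>>> jog_arm:
  deltas:
    - [[0,0,0,0.2],[0,0,0,0.4],[0,0,0,0.4],[0,0,0,0.4]]

```text
t: 7.7
eef_pos: [0.5126, -0.1403, 0.1041]
ee_rot: [-3.142, 0.001, 0.274]
force: [-3.3, 3.2, 3.5]
width: 0.0121
gripper_force: 30.1
```

```bash
python3 go.py
```

```text
t 7.7 pos [ 0.5126 -0.1403  0.1041] yaw 15.67 q [  5.8  13.8 -26.7   0.  -49.6  99.8] F [-3.26  3.22  3.54] M [1.471 1.493 0.412] w 12.1 gf 30.1
tau [ -2.083 -41.997  24.62    6.488   1.218  -0.414]
```

>>> jog_arm:
  deltas:
    - [[0,0,0,-0.6],[0,0,0,-1.2],[0,0,0,-1.8],[0,0,0,-2.4],[0,0,0,-3.0],[0,0,0,-3.4],[0,0,0,-3.4]]

```text
t: 8.57
eef_pos: [0.5129, -0.1399, 0.1041]
ee_rot: [-3.141, -0.0, 0.57]
force: [-3.5, 7.1, 3.7]
width: 0.0119
gripper_force: 29.9
```

```bash
python3 go.py
```

```text
t 8.57 pos [ 0.5129 -0.1399  0.1041] yaw 32.64 q [ 5.900e+00  1.380e+01 -2.670e+01 -1.000e-01 -4.950e+01  1.168e+02] F [-3.49  7.09  3.72] M [ 2.427  1.201 -0.134] w 11.9 gf 29.9
tau [ -2.967 -41.95   23.993   7.407   0.851   0.345]
```

>>> jog_arm:
  deltas:
    - [[0,0,0,-0.2],[0,0,0,-0.4],[0,0,0,-0.4]]

```text
t: 8.95
eef_pos: [0.5129, -0.1397, 0.1041]
ee_rot: [-3.141, -0.0, 0.604]
force: [-4.4, 7.9, 4.0]
width: 0.012
gripper_force: 30.0
```

```bash
python3 go.py
```

```text
t 8.95 pos [ 0.5129 -0.1397  0.1041] yaw 34.62 q [ 5.900e+00  1.380e+01 -2.670e+01 -1.000e-01 -4.950e+01  1.188e+02] F [-4.36  7.91  4.05] M [ 2.805  1.267 -0.156] w 12.0 gf 30.0
tau [ -3.357 -41.72   23.939   7.677   0.917   0.276]
```

>>> jog_arm:
  deltas:
    - [[0,0,0,-0.2],[0,0,0,-0.4],[0,0,0,-0.4],[0,0,0,-0.4]]

```text
t: 9.45
eef_pos: [0.5128, -0.1396, 0.1041]
ee_rot: [-3.141, -0.001, 0.639]
force: [-3.2, 9.3, 3.5]
width: 0.0118
gripper_force: 30.0
```

```bash
python3 go.py
```

```text
t 9.45 pos [ 0.5128 -0.1396  0.1041] yaw 36.6 q [ 5.900e+00  1.380e+01 -2.670e+01 -1.000e-01 -4.960e+01  1.208e+02] F [-3.23  9.29  3.54] M [ 2.984  1.298 -0.274] w 11.8 gf 30.0
tau [ -3.473 -41.587  23.901   7.833   0.947   0.25 ]
```

```bash
cat > avg.py <<'E'
import numpy as np
from station import arm, grab_frame
L=[]
for i in range(6):
    grab_frame("top"); s=arm.get_state(); L.append(np.r_[s["moment"],s["joint_efforts"][5],s["force"],s["width"]*1e3,np.degrees(s["q"][5]),s["ee_rot"][2]*57.29578])
L=np.array(L); print("t",round(s["t"],2),"M,tau6,F,w,q6,yaw",np.round(L.mean(0),3),"sd Mz",round(L[:,2].std(),3),"w",round(L[:,7].std(),2))
E
python3 avg.py
```

```text
t 9.75 M,tau6,F,w,q6,yaw [  2.942   1.334  -0.252   0.246  -3.053   8.394   4.199  11.625 120.767
  36.595] sd Mz 0.029 w 0.29
```

>>> jog_arm:
  deltas:
    - [[0,0,0,-0.2],[0,0,0,-0.4],[0,0,0,-0.4]]

```text
t: 10.12
eef_pos: [0.5128, -0.1396, 0.1041]
ee_rot: [-3.141, -0.001, 0.674]
force: [-2.2, 9.2, 4.8]
width: 0.0115
gripper_force: 30.0
```

```bash
python3 avg.py
```

```text
t 10.43 M,tau6,F,w,q6,yaw [  3.062   1.337  -0.323   0.343  -3.05    8.318   4.33   11.821 122.761
  38.584] sd Mz 0.038 w 0.16
```

>>> jog_arm:
  deltas:
    - [[0,0,0,-0.2],[0,0,0,-0.4],[0,0,0,-0.4]]

```text
t: 10.8
eef_pos: [0.5128, -0.1395, 0.1041]
ee_rot: [-3.141, -0.001, 0.708]
force: [-3.8, 8.0, 4.8]
width: 0.0118
gripper_force: 30.1
```

```bash
python3 avg.py
```

```text
t 11.1 M,tau6,F,w,q6,yaw [  3.209   1.37   -0.432   0.425  -3.163   8.392   4.352  11.74  124.755
  40.575] sd Mz 0.018 w 0.2
```

>>> jog_arm:
  deltas:
    - [[0,0,0,0.8],[0,0,0,1.6],[0,0,0,2.4],[0,0,0,3.2],[0,0,0,4.0],[0,0,0,4.4],[0,0,0,4.4]]

```text
t: 11.98
eef_pos: [0.5126, -0.1402, 0.1041]
ee_rot: [-3.141, 0.001, 0.325]
force: [-3.5, 4.5, 4.2]
width: 0.0117
gripper_force: 30.1
```

```bash
python3 avg.py
```

```text
t 12.28 M,tau6,F,w,q6,yaw [  1.687   1.397   0.266  -0.291  -3.179   4.309   3.326  11.783 102.803
  18.651] sd Mz 0.031 w 0.2
```

>>> jog_arm:
  deltas:
    - [[0,0,0,0.2],[0,0,0,0.4],[0,0,0,0.6],[0,0,0,0.6]]

```text
t: 12.78
eef_pos: [0.5127, -0.1403, 0.1041]
ee_rot: [-3.142, 0.001, 0.273]
force: [-3.4, 4.2, 2.7]
width: 0.0118
gripper_force: 30.1
```

```bash
python3 avg.py
```

```text
t 13.07 M,tau6,F,w,q6,yaw [ 1.53   1.335  0.398 -0.408 -3.327  4.678  3.15  11.847 99.815 15.67 ] sd Mz 0.02 w 0.17
```

>>> jog_arm:
  deltas:
    - [[0,0,0,0.2],[0,0,0,0.4],[0,0,0,0.6],[0,0,0,0.6]]

```text
t: 13.58
eef_pos: [0.5127, -0.1404, 0.1041]
ee_rot: [3.142, 0.001, 0.221]
force: [-4.0, 4.5, 3.4]
width: 0.012
gripper_force: 30.3
```

```bash
python3 avg.py
```

```text
t 13.88 M,tau6,F,w,q6,yaw [ 1.371  1.428  0.543 -0.553 -3.404  3.828  3.208 11.692 96.836 12.686] sd Mz 0.015 w 0.22
```

>>> jog_arm:
  deltas:
    - [[0,0,0,0.2],[0,0,0,0.4],[0,0,0,0.6],[0,0,0,0.6]]

```text
t: 14.38
eef_pos: [0.5129, -0.1404, 0.1041]
ee_rot: [3.142, 0.0, 0.169]
force: [-3.4, 2.9, 2.7]
width: 0.0119
gripper_force: 30.5
```

```bash
python3 avg.py
```

```text
t 14.68 M,tau6,F,w,q6,yaw [ 0.992  1.439  0.606 -0.639 -3.443  3.206  2.194 11.971 93.836  9.678] sd Mz 0.027 w 0.22
```

>>> jog_arm:
  deltas:
    - [[0,0,0,-1],[0,0,0,-2],[0,0,0,-3],[0,0,0,-3.7],[0,0,0,-3.7]]

```text
t: 15.3
eef_pos: [0.5134, -0.14, 0.1041]
ee_rot: [-3.141, -0.001, 0.491]
force: [-2.8, 5.4, 1.3]
width: 0.0118
gripper_force: 29.9
```

```bash
python3 avg.py; python3 - <<'E'
from h import *
t=pickle.load(open("pics/top0.pkl","rb")); s=pickle.load(open("pics/side0.pkl","rb"))
u=(315+620/8-.5,190+140/8-.5)
for z in(.03,.05,.08,.1):
    P=ray(t,u,z); q=(proj(s,P)[0]-[290,130]+.5)*8; print(z,P,q)
E
```

```text
t 15.6 M,tau6,F,w,q6,yaw [ 1.70000e+00  9.67000e-01 -2.30000e-02  3.80000e-02 -2.23200e+00
  4.61000e+00  1.59200e+00  1.16850e+01  1.12285e+02  2.81010e+01] sd Mz 0.016 w 0.24
0.03 [ 0.53409518 -0.32866115  0.03      ] [354.21958481 186.74873278]
0.05 [ 0.53111765 -0.32265141  0.05      ] [358.82295314 153.79901413]
0.08 [ 0.52665136 -0.31363679  0.08      ] [365.88253279 103.2683707 ]
0.1 [ 0.52367383 -0.30762704  0.1       ] [370.69519409  68.82058714]
```

>>> jog_arm:
  deltas:
    - [[0,0,0,0],[0,0,0,0],[0,0,-0.3,0],[0,0,-0.8,0],[0,0,-0.9,0]]
  grip: 40
  squeeze: 4

```text
t: 16.23
eef_pos: [0.5145, -0.1406, 0.1603]
ee_rot: [3.139, -0.003, 0.492]
force: [0.1, -0.3, -0.0]
width: 0.0399
gripper_force: 0.0
```

```bash
python3 go.py .5288 -.248 .150 34; cat > wing.py <<'E'
E
python3 - <<'E'
from station import grab_frame
from h import *
f=grab_frame("side"); x,y,w,h=290,120,60,60
a=cv2.resize(f["img"][y:y+h,x:x+w,::-1],None,fx=8,fy=8,interpolation=cv2.INTER_CUBIC)
cv2.imwrite("pics/rel.png",a)
E
```

```text
t 16.23 pos [ 0.5145 -0.1406  0.1603] yaw 28.17 q [ 5.800e+00  1.030e+01 -2.270e+01  1.000e-01 -5.680e+01  1.123e+02] F [ 0.1  -0.33 -0.04] M [-0.103  0.08  -0.018] w 39.9 gf 0.0
tau [-1.0000e-02 -4.1270e+01  2.6463e+01  6.2580e+00 -1.4700e-01  4.0000e-03]
delta [-0.636  1.69   0.173] turn -1.167 or 70.833
```

>>> jog_arm:
  deltas:
    - [[-0.15,0.4,0,-0.3],[-0.35,0.9,0,-0.6],[-0.55,1.4,0,-1.0],[-0.64,1.69,0,-1.17],[-0.64,1.69,0.2,-1.17],[-0.64,1.69,0.2,-1.17]]

```text
t: 17.02
eef_pos: [0.5257, -0.2474, 0.1442]
ee_rot: [-3.139, 0.002, 0.593]
force: [0.0, 0.4, -1.0]
width: 0.04
gripper_force: 0.0
```

```bash
python3 go.py .5288 -.248 .104 34
```

```text
t 17.02 pos [ 0.5257 -0.2474  0.1442] yaw 33.96 q [ -5.9  15.7 -17.7  -0.  -56.7 129.9] F [ 0.04  0.36 -0.97] M [-0.116  0.11   0.038] w 40.0 gf 0.0
tau [-4.7400e-01 -4.7951e+01  2.6088e+01  6.0730e+00  2.6700e-01  1.7000e-02]
delta [0.039 0.039 0.669] turn -0.008 or 71.992
```

>>> jog_arm:
  deltas:
    - [[0.04,0.04,0.2,0],[0.04,0.04,0.4,0],[0.04,0.04,0.6,0],[0.04,0.04,0.66,0],[0.04,0.04,0.66,0]]

```text
t: 17.65
eef_pos: [0.5302, -0.2484, 0.1062]
ee_rot: [-3.141, 0.0, 0.594]
force: [0.4, 1.2, -0.3]
width: 0.0397
gripper_force: 0.0
```

>>> jog_arm:
  deltas:
    - [[0,0,0,0],[0,0,0,0],[0,0,0,0],[0,0,0,0],[0,0,0,0]]
  grip: 5
  squeeze: 4

```text
t: 18.27
eef_pos: [0.5302, -0.2484, 0.1067]
ee_rot: [-3.141, -0.0, 0.594]
force: [-1.0, 1.3, 3.0]
width: 0.0121
gripper_force: 3.9
```

```bash
python3 avg.py; python3 go.py
```

```text
t 18.57 M,tau6,F,w,q6,yaw [ 7.47000e-01  8.73000e-01 -5.90000e-02  4.80000e-02 -2.06300e+00
  1.93300e+00  4.00200e+00  1.25150e+01  1.30006e+02  3.40190e+01] sd Mz 0.022 w 0.15
t 18.57 pos [ 0.5302 -0.2484  0.1067] yaw 34.02 q [ -6.   18.2 -19.8  -0.  -52.  130. ] F [-2.44  2.62  5.72] M [ 0.792  0.982 -0.052] w 12.3 gf 4.0
tau [ -0.787 -48.155  24.685   6.107   1.012   0.05 ]
```

>>> jog_arm:
  deltas:
    - [[0,0,0,0],[0,0,0,0],[0,0,0,0]]
  squeeze: 50

```text
t: 18.95
eef_pos: [0.5302, -0.2483, 0.1067]
ee_rot: [-3.141, -0.0, 0.594]
force: [-2.0, 3.6, 5.1]
width: 0.0112
gripper_force: 49.8
```

```bash
python3 avg.py
```

```text
t 19.25 M,tau6,F,w,q6,yaw [ 1.26900e+00  1.11100e+00 -5.10000e-02  5.80000e-02 -2.66300e+00
  3.91300e+00  5.29100e+00  1.15870e+01  1.30004e+02  3.40160e+01] sd Mz 0.015 w 0.03
```

>>> jog_arm:
  deltas:
    - [[0,0,0,0.4],[0,0,0,0.8],[0,0,0,1.2],[0,0,0,1.4],[0,0,0,1.4]]

```text
t: 19.88
eef_pos: [0.5304, -0.2485, 0.1066]
ee_rot: [3.141, -0.0, 0.471]
force: [-2.4, 2.0, 4.7]
width: 0.0117
gripper_force: 49.8
```

```bash
python3 avg.py
```

```text
t 20.18 M,tau6,F,w,q6,yaw [ 8.40000e-01  7.88000e-01  4.00000e-02 -7.40000e-02 -1.91700e+00
  2.51400e+00  4.87000e+00  1.17010e+01  1.23019e+02  2.70320e+01] sd Mz 0.03 w 0.12
```

>>> jog_arm:
  deltas:
    - [[0,0,0,0.3],[0,0,0,0.6],[0,0,0,0.6]]

```text
t: 20.55
eef_pos: [0.5302, -0.2485, 0.1066]
ee_rot: [-3.142, 0.0, 0.419]
force: [-3.1, 2.0, 5.4]
width: 0.0119
gripper_force: 49.8
```

```bash
python3 avg.py
```

```text
t 20.85 M,tau6,F,w,q6,yaw [ 9.63000e-01  9.78000e-01  1.11000e-01 -1.23000e-01 -2.18400e+00
  2.90600e+00  5.32900e+00  1.15960e+01  1.20019e+02  2.40320e+01] sd Mz 0.033 w 0.2
```

Continue clockwise on the right cap in 3° steps.

>>> jog_arm:
  deltas:
    - [[0,0,0,0.3],[0,0,0,0.6],[0,0,0,0.6]]

```text
t: 21.22
eef_pos: [0.5303, -0.2485, 0.1066]
ee_rot: [3.142, 0.0, 0.367]
force: [-2.1, 2.2, 5.5]
width: 0.0117
gripper_force: 49.9
```

```bash
python3 avg.py
```

```text
t 21.52 M,tau6,F,w,q6,yaw [  0.864   0.928   0.219  -0.257  -2.129   2.837   5.174  11.535 117.028
  21.047] sd Mz 0.018 w 0.07
```

>>> jog_arm:
  deltas:
    - [[0,0,0,0.3],[0,0,0,0.6],[0,0,0,0.6]]

```text
t: 21.9
eef_pos: [0.5304, -0.2485, 0.1066]
ee_rot: [3.141, -0.0, 0.315]
force: [-2.0, 2.4, 4.8]
width: 0.0116
gripper_force: 50.0
```

```bash
python3 avg.py
```

```text
t 22.2 M,tau6,F,w,q6,yaw [  0.693   0.861   0.385  -0.379  -2.138   2.216   4.992  11.418 114.033
  18.054] sd Mz 0.033 w 0.2
```

>>> jog_arm:
  deltas:
    - [[0,0,0,0.3],[0,0,0,0.6],[0,0,0,0.6]]

```text
t: 22.58
eef_pos: [0.5304, -0.2486, 0.1066]
ee_rot: [3.141, -0.0, 0.262]
force: [-2.0, 1.6, 3.8]
width: 0.0117
gripper_force: 50.1
```

```bash
python3 avg.py
```

```text
t 22.88 M,tau6,F,w,q6,yaw [  0.215   0.723   0.386  -0.402  -2.117   1.091   4.545  11.657 111.019
  15.032] sd Mz 0.031 w 0.18
```

>>> jog_arm:
  deltas:
    - [[0,0,0,0.3],[0,0,0,0.6],[0,0,0,0.6]]

```text
t: 23.25
eef_pos: [0.5304, -0.2486, 0.1066]
ee_rot: [3.141, -0.0, 0.209]
force: [-1.8, -0.0, 4.5]
width: 0.0113
gripper_force: 50.1
```

```bash
python3 avg.py
```

```text
t 23.55 M,tau6,F,w,q6,yaw [ -0.444   0.576   0.374  -0.404  -1.365  -0.925   4.887  11.546 108.011
  12.024] sd Mz 0.023 w 0.1
```

The right cap turns clockwise at a steady 0.38 N m, so it is left-hand. The left cap held solid clockwise past 0.6 N m, so it is right-hand and tight. I unscrew the right cap clockwise.

>>> jog_arm:
  deltas:
    - [[0,0,0,0.7],[0,0,0,1.5],[0,0,0,2.4],[0,0,0,3.3],[0,0,0,4.2],[0,0,0,5.1],[0,0,0,6.0],[0,0,0,6.9]]

```text
t: 24.55
eef_pos: [0.5302, -0.2496, 0.1066]
ee_rot: [3.14, -0.0, -0.395]
force: [-1.1, -7.8, 3.3]
width: 0.0115
gripper_force: 50.1
```

```bash
python3 go.py
```

```text
t 24.55 pos [ 0.5302 -0.2496  0.1066] yaw -22.62 q [ -6.   18.2 -19.8   0.1 -52.   73.4] F [-1.09 -7.84  3.34] M [-2.855  0.593  0.432] w 11.5 gf 50.1
tau [  3.601 -48.796  23.895   2.94    0.29    0.606]
```

>>> jog_arm:
  deltas:
    - [[0,0,0,0.9],[0,0,0,1.9],[0,0,0,2.9],[0,0,0,3.9],[0,0,0,4.9],[0,0,0,5.9],[0,0,0,6.9],[0,0,0,7.9]]

```text
t: 25.55
eef_pos: [0.5293, -0.2503, 0.1067]
ee_rot: [3.139, -0.001, -1.084]
force: [-4.3, -10.5, 4.7]
width: 0.0111
gripper_force: 50.2
```

```bash
python3 go.py
```

```text
t 25.55 pos [ 0.5293 -0.2503  0.1067] yaw -62.14 q [ -6.1  18.2 -19.8   0.2 -52.   33.9] F [ -4.26 -10.54   4.73] M [-4.29   1.662  0.476] w 11.1 gf 50.2
tau [  6.299 -48.319  24.889   1.769   1.147   0.696]
```

>>> jog_arm:
  deltas:
    - [[0.005,0.005,0,1],[0.014,0.017,0,2],[0.014,0.017,0,3],[0.014,0.017,0,4],[0.014,0.017,0,5],[0.014,0.017,0,6],[0.014,0.017,0,7],[0.014,0.017,0,8]]

```text
t: 26.55
eef_pos: [0.5279, -0.2508, 0.1066]
ee_rot: [3.138, -0.002, -1.783]
force: [-7.4, -5.6, 7.7]
width: 0.0121
gripper_force: 50.2
```

```bash
python3 go.py
```

```text
t 26.55 pos [ 0.5279 -0.2508  0.1066] yaw -102.15 q [ -6.2  18.2 -19.9   0.1 -52.1  -6. ] F [-7.38 -5.58  7.7 ] M [-2.26   2.635  0.42 ] w 12.1 gf 50.2
tau [  4.409 -46.355  25.604   3.009   2.355   0.689]
```

>>> jog_arm:
  deltas:
    - [[0,0,0,1.1],[0,0,0,2.3],[0,0,0,3.5],[0,0,0,4.7],[0,0,0,5.9],[0,0,0,7.1],[0,0,0,8.2],[0,0,0,9.1]]

```text
t: 27.55
eef_pos: [0.5268, -0.2501, 0.1066]
ee_rot: [3.139, -0.004, -2.577]
force: [-10.1, -0.3, 12.7]
width: 0.0112
gripper_force: 50.2
```

```bash
python3 go.py
```

```text
t 27.55 pos [ 0.5268 -0.2501  0.1066] yaw -147.66 q [ -6.2  18.2 -19.9   0.  -52.2 -51.5] F [-10.11  -0.31  12.7 ] M [-0.252  3.925  0.491] w 11.2 gf 50.2
tau [  2.501 -43.999  26.479   4.251   3.785   0.432]
```

>>> jog_arm:
  deltas:
    - [[0,0,0,-0.5],[0,0,0,-1],[0,0,0,-1]]

```text
t: 27.92
eef_pos: [0.5269, -0.2501, 0.1066]
ee_rot: [3.139, -0.004, -2.487]
force: [-10.0, -2.4, 13.1]
width: 0.0115
gripper_force: 49.9
```

```bash
python3 go.py
```

```text
t 27.93 pos [ 0.5269 -0.2501  0.1066] yaw -142.49 q [ -6.2  18.2 -19.9   0.  -52.2 -46.3] F [-9.99 -2.38 13.08] M [-0.671  3.714  0.151] w 11.5 gf 49.9
tau [  3.287 -44.331  26.337   4.187   3.567   0.142]
```

>>> jog_arm:
  deltas:
    - [[0,0,-0.05,0],[0,0,-0.12,0],[0,0,-0.2,0],[0,0,-0.2,0]]

```text
t: 28.42
eef_pos: [0.5285, -0.2496, 0.1184]
ee_rot: [3.14, -0.002, -2.487]
force: [-4.7, -0.9, -1.0]
width: 0.0117
gripper_force: 49.8
```

```bash
python3 go.py
```

```text
t 28.43 pos [ 0.5285 -0.2496  0.1184] yaw -142.52 q [ -6.1  17.5 -19.1  -0.  -53.6 -46.4] F [-4.73 -0.9  -0.97] M [-0.645  2.216  0.04 ] w 11.7 gf 49.8
tau [ 2.0670e+00 -5.1073e+01  2.9046e+01  6.0580e+00  1.9980e+00  2.0000e-03]
```

>>> jog_arm:
  deltas:
    - [[0,0,-0.2,0],[0,0,-0.5,0],[0,0,-0.9,0],[0,0,-1.3,0],[0,0,-1.7,0],[0,0,-2.1,0],[0,0,-2.4,0],[0,0,-2.5,0]]

```text
t: 29.42
eef_pos: [0.5314, -0.2497, 0.2713]
ee_rot: [-3.138, 0.004, -2.486]
force: [0.8, 0.0, -0.9]
width: 0.0114
gripper_force: 49.8
```

```bash
python3 go.py .5256 .3795 .27 -142.5; python3 - <<'E'
from station import grab_frame
from h import *
f=grab_frame("side"); x,y,w,h=200,40,200,150
cv2.imwrite("pics/lift.png",cv2.resize(f["img"][y:y+h,x:x+w,::-1],None,fx=4,fy=4,interpolation=cv2.INTER_CUBIC))
E
```

```text
t 29.43 pos [ 0.5314 -0.2497  0.2713] yaw -142.46 q [ -6.1  10.6  -7.    0.  -72.  -46.4] F [ 0.83  0.02 -0.91] M [ 0.074 -0.013 -0.003] w 11.4 gf 49.8
tau [-3.6000e-02 -4.5870e+01  3.0471e+01  7.4390e+00 -7.1000e-02 -3.0000e-03]
delta [-6.314  8.373  0.014] turn -71.991 or 0.009
```

View pics/lift.png

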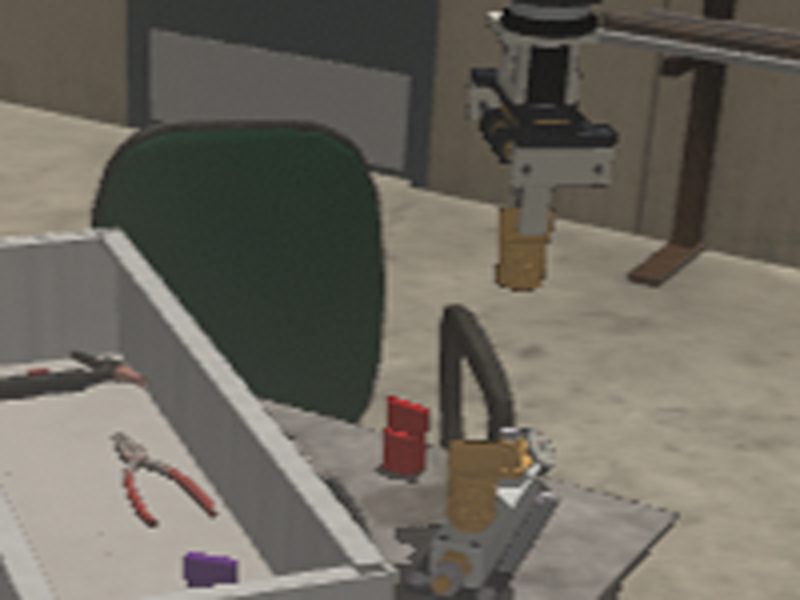

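The cap hangs upright in the gripper at (522,245), the left cap is still on the block at (475,480), and red and purple are untouched. I carry it over the tray.

>>> jog_arm:
  deltas:
    - [[-0.15,0.2,0,0],[-0.45,0.6,0,0],[-0.9,1.2,0,0],[-1.4,1.9,0,0],[-1.9,2.55,0,0],[-2.4,3.2,0,0],[-2.9,3.85,0,0],[-3.4,4.5,0,0]]

```text
t: 30.48
eef_pos: [0.5263, 0.0909, 0.268]
ee_rot: [3.141, -0.0, -2.486]
force: [1.0, 0.2, -1.7]
width: 0.0114
gripper_force: 49.8
```

>>> jog_arm:
  deltas:
    - [[-0.45,0.6,0,0],[-0.9,1.2,0,0],[-1.4,1.9,0,0],[-1.9,2.55,0,0],[-2.35,3.15,0,0],[-2.7,3.6,0,0],[-2.85,3.8,0,0],[-2.9,3.87,0,0]]

```text
t: 31.48
eef_pos: [0.5231, 0.3794, 0.2677]
ee_rot: [-3.141, -0.001, -2.486]
force: [-1.1, -1.2, -0.8]
width: 0.0116
gripper_force: 49.8
```

```bash
python3 go.py .5256 .3795 .27 -142.5
```

```text
t 31.48 pos [0.5231 0.3794 0.2677] yaw -142.43 q [  53.2   16.7    0.5   -0.   -73.9 -105.6] F [-1.06 -1.17 -0.8 ] M [-0.052  0.057  0.042] w 11.6 gf 49.8
tau [ 5.8100e-01 -5.3597e+01  3.0567e+01  7.2830e+00  1.0000e-02 -3.3000e-02]
delta [-0.033 -0.024 -0.038] turn -71.986 or 0.014
```

>>> jog_arm:
  deltas:
    - [[0,0,0.2,0],[0,0,0.6,0],[0,0,1.1,0],[0,0,1.6,0],[0,0,2.1,0],[0,0,2.6,0],[0,0,3.0,0],[0,0,3.2,0]]

```text
t: 32.48
eef_pos: [0.5233, 0.3769, 0.0749]
ee_rot: [-3.141, -0.002, -2.488]
force: [-0.1, 0.2, 0.1]
width: 0.0116
gripper_force: 49.8
```

```bash
python3 go.py .5256 .3795 .058 -142.5; python3 - <<'E'
from station import grab_frame
from h import *
f=grab_frame("side"); c=proj(f,[[.5256,.3795,.03]])[0].astype(int); x,y=c-[50,50]
a=cv2.resize(f["img"][y:y+75,x:x+100,::-1],None,fx=8,fy=8,interpolation=cv2.INTER_CUBIC)
cv2.imwrite("pics/dish.png",a); print(x,y)
E
```

```text
t 32.48 pos [0.5233 0.3769 0.0749] yaw -142.56 q [  53.1   25.1  -13.7   -0.   -51.3 -105.6] F [-0.11  0.24  0.07] M [0.018 0.02  0.066] w 11.6 gf 49.8
tau [ 8.6000e-02 -5.9774e+01  2.4485e+01  5.8010e+00 -1.8600e-01 -1.0000e-03]
delta [-0.058  0.01   0.281] turn -0.013 or 71.987
173 201
```

View pics/dish.png

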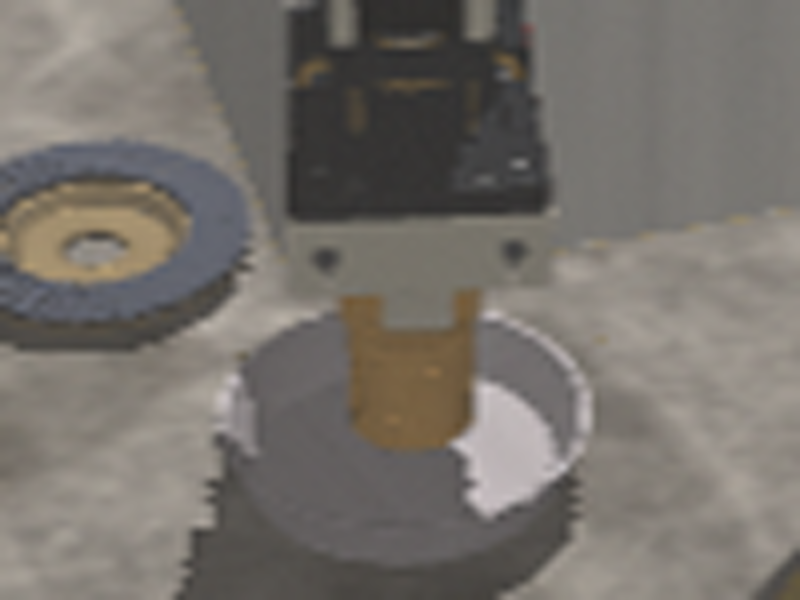

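The cap is centred over the dish: its underside is near (413,435) and the rim centre near (405,430). I lower it slowly to contact.

>>> jog_arm:
  deltas:
    - [[0,0,0.08,0],[0,0,0.16,0],[0,0,0.23,0],[0,0,0.23,0]]
  squeeze: 25

```text
t: 33.02
eef_pos: [0.5237, 0.3788, 0.0627]
ee_rot: [3.142, -0.0, -2.487]
force: [-0.2, -0.2, -0.5]
width: 0.0116
gripper_force: 25.0
```

>>> jog_arm:
  deltas:
    - [[0,0,0.02,0],[0,0,0.04,0],[0,0,0.04,0]]

```text
t: 33.4
eef_pos: [0.5238, 0.3788, 0.0603]
ee_rot: [3.142, -0.0, -2.487]
force: [0.8, -0.1, -1.1]
width: 0.0113
gripper_force: 25.0
```

```bash
python3 go.py
```

```text
t 33.4 pos [0.5238 0.3788 0.0603] yaw -142.48 q [  53.1   26.1  -14.4   -0.   -49.6 -105.6] F [ 0.78 -0.08 -1.06] M [-0.     0.032 -0.019] w 11.3 gf 25.0
tau [ 7.0000e-03 -6.0542e+01  2.4035e+01  5.7760e+00 -6.1000e-02 -0.0000e+00]
```

>>> jog_arm:
  deltas:
    - [[0,0,0.02,0],[0,0,0.04,0],[0,0,0.04,0]]

```text
t: 33.78
eef_pos: [0.5237, 0.3788, 0.0578]
ee_rot: [-3.142, -0.0, -2.487]
force: [0.5, 0.6, -0.9]
width: 0.0118
gripper_force: 25.0
```

>>> jog_arm:
  deltas:
    - [[0,0,0.01,0],[0,0,0.02,0],[0,0,0.02,0]]

```text
t: 34.15
eef_pos: [0.5238, 0.3788, 0.0567]
ee_rot: [-3.142, -0.0, -2.487]
force: [0.7, 0.7, -0.9]
width: 0.0118
gripper_force: 25.0
```

```bash
python3 go.py
```

```text
t 34.15 pos [0.5238 0.3788 0.0567] yaw -142.48 q [  53.1   26.3  -14.5   -0.   -49.1 -105.6] F [ 0.73  0.68 -0.93] M [ 0.01  -0.009  0.019] w 11.8 gf 25.0
tau [ 2.0000e-03 -6.0689e+01  2.3884e+01  5.7410e+00 -7.3000e-02 -0.0000e+00]
```

>>> jog_arm:
  deltas:
    - [[0,0,0.01,0],[0,0,0.025,0],[0,0,0.025,0]]

```text
t: 34.52
eef_pos: [0.5237, 0.3788, 0.0551]
ee_rot: [-3.142, -0.0, -2.487]
force: [-0.4, -0.1, -0.9]
width: 0.0117
gripper_force: 25.0
```

>>> jog_arm:
  deltas:
    - [[0,0,0.01,0],[0,0,0.02,0],[0,0,0.02,0]]

```text
t: 34.9
eef_pos: [0.5237, 0.3788, 0.054]
ee_rot: [-3.142, -0.0, -2.487]
force: [-0.2, -0.7, -1.3]
width: 0.0119
gripper_force: 25.0
```

```bash
python3 go.py
```

```text
t 34.9 pos [0.5237 0.3788 0.054 ] yaw -142.49 q [  53.1   26.5  -14.7   -0.   -48.8 -105.6] F [-0.16 -0.72 -1.28] M [-0.038  0.049  0.023] w 11.9 gf 25.0
tau [ 2.0000e-03 -6.0807e+01  2.3771e+01  5.7140e+00 -7.3000e-02 -0.0000e+00]
```

>>> jog_arm:
  deltas:
    - [[0,0,0.01,0],[0,0,0.02,0],[0,0,0.02,0]]

```text
t: 35.28
eef_pos: [0.5239, 0.3788, 0.0537]
ee_rot: [-3.141, 0.001, -2.487]
force: [-1.4, -1.1, 4.6]
width: 0.0118
gripper_force: 25.0
```

>>> jog_arm:
  deltas:
    - [[0,0,0.01,0],[0,0,0.02,0],[0,0,0.02,0]]

```text
t: 35.65
eef_pos: [0.524, 0.3789, 0.0536]
ee_rot: [-3.141, 0.001, -2.486]
force: [-4.2, -3.1, 13.7]
width: 0.0117
gripper_force: 25.0
```

```bash
python3 go.py
```

```text
t 35.65 pos [0.524  0.3789 0.0536] yaw -142.45 q [  53.1   26.5  -14.7    0.   -48.7 -105.6] F [-4.2  -3.14 13.69] M [-1.089  1.872  0.024] w 11.7 gf 25.0
tau [-1.9200e-01 -5.2624e+01  2.2197e+01  4.8750e+00  1.8540e+00  1.2000e-02]
```

In contact. I ease off, release and retreat.

>>> jog_arm:
  deltas:
    - [[0,0,-0.015,0],[0,0,-0.015,0]]
  squeeze: 5

```text
t: 35.9
eef_pos: [0.5241, 0.379, 0.0535]
ee_rot: [-3.141, 0.001, -2.487]
force: [-2.0, -0.9, 7.5]
width: 0.0119
gripper_force: 5.0
```

>>> jog_arm:
  deltas:
    - [[0,0,0,0],[0,0,0,0],[0,0,0,0],[0,0,0,0],[0,0,-0.2,0],[0,0,-0.6,0],[0,0,-1.1,0],[0,0,-1.6,0]]
  grip: 50

```text
t: 36.9
eef_pos: [0.5239, 0.3789, 0.1504]
ee_rot: [3.142, 0.001, -2.487]
force: [0.4, 0.7, 0.1]
width: 0.05
gripper_force: 0.0
```

>>> jog_arm:
  deltas:
    - [[0,0,-0.5,0],[0,0,-1.0,0],[0.5,-0.5,-1.5,0],[1.0,-1.0,-1.6,0],[1.6,-1.6,-1.6,0],[2.1,-2.1,-1.6,0],[2.2,-2.2,-1.6,0],[2.2,-2.2,-1.6,0]]

```text
t: 37.9
eef_pos: [0.4997, 0.1935, 0.2455]
ee_rot: [3.142, 0.002, -2.488]
force: [-0.6, 0.6, 1.7]
width: 0.0498
gripper_force: 0.0
```

```bash
python3 go.py; python3 - <<'E'
from station import grab_frame
from h import *
f=grab_frame("side"); t=grab_frame("top")
a=cv2.resize(f["img"][130:280,160:360,::-1],None,fx=4,fy=4,interpolation=cv2.INTER_CUBIC)
cv2.imwrite("pics/end.png",a)
E
```

```text
t 37.9 pos [0.4997 0.1935 0.2455] yaw -142.53 q [ 42.1   6.6 -15.2   0.  -68.  -94.7] F [-0.56  0.59  1.74] M [ 0.102  0.082 -0.012] w 49.8 gf 0.0
tau [ -0.72  -39.367  28.367   6.827  -0.166   0.11 ]
```

View pics/end.png

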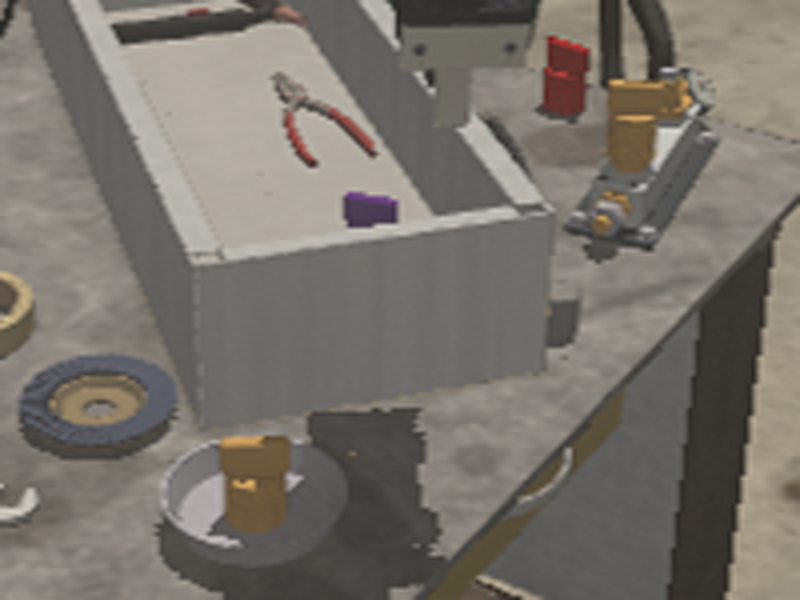

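The cap stands upright in the dish at (255,485). The left cap is still in place at (632,125), and the other things are undisturbed. I hand in.

```bash
python3 -c "
from station import arm
print(arm.job_done())"
```

```text
the job is handed in; nothing more can be done
None
```

The right (-y) cap was the left-hand one. It is unscrewed and standing upright in the parts dish, the left cap is still tight on its outlet, and the job is handed in.

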